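# Re-seat the analyser's service cover

## Robot

A 7-joint arm with a two-finger parallel gripper is mounted at the origin on the work surface. World frame = base frame: x ahead of the robot, y to its left, z up, the work surface at z = 0. Lengths are in m, angles in rad, forces in N, time in s.
With the tool pointing down it reaches from about 0.425 to 0.825 m from the base axis. Payload 3.6 kg.
Tool frame: the origin (TCP) lies between the finger pads; the fingertips stand 14 mm ahead of it and the grasp point (between the pads) lies 5 mm behind it; z points along the fingers, y is the direction in which the jaws open and shut (so a half turn about z gives the same grasp; the last joint's range is limited). The gripper opens to 93 mm and grips with 3 to 60 N. Pads are 15 mm wide; open, the fingers measure 128 mm over their backs; the gripper's body (75 mm by 188 mm) begins 65 mm behind the grasp point.
Start: joints at [-1.242, 0.615, -0.013, 1.423, 0.008, 1.103, -0.04], TCP at [0.226, 0.609, 0.233] pointing down, gripper open.
Joint ranges: [-3.12, 3.12], [-0.3, 2.06], [-1.34, 1.32], [0.26, 2.42], [-1.36, 4.5], [0.01, 1.98], [-2.84, 2.84]. Speed limits (rad/s): [2.79, 2.79, 3.14, 3.14, 3.14, 3.14, 3.14].

## Interface

Orientations are given as a unit quaternion [w, x, y, z].
In Python, from workcell import get_state, snapshot, job gives the robot as it stands. The module is installed in compiled form; this text tells all that it offers.
- The arm moves only by the shell command python3 -m creep 'ROWS'. ROWS is text: rows parted by semicolons, each of 7 numbers parted by spaces: the closure in counts, from 0 (fully open) to 255 (shut), then the shift along the world's x, y, z in mm, then the turn, a rotation vector about the world's x, y, z in rad. In form: hand x y z rx ry rz; .... A call has 1 to 5 rows; each row shifts and turns the commanded pose from where the row before left it; what a row does not reach is not made up. A row lasts 1/8 s, in which the tool goes at most 62.5 mm and 10.7 degrees, less where a joint would pass 70% of its speed; a pose out of reach is approached as far as the arm can. A call with a gripper value outside its range is refused whole. The fingers move at their own pace and stop on an object; the grip force is fixed at half the most. Time passes only in rows, so rows that do not move let the fingers close. It gives the time, the measured TCP pose, the force and the opening at its end, in the units of the state.
- get_state(): the state, without advancing time (a new reading comes with each control period).
- snapshot(name): name is "side" or "top" or "wrist"; returns a dict with "img" (480x640x3 uint8, red, green, blue), "depth" (480x640 float32, m along the optical axis (not along the pixel's ray), 0 where there is no reading), "camera_matrix" (3x3 intrinsics, pixels), "pose" (4x4, takes a point from camera to world coordinates); the wrist camera has in their place "hand_eye" (4x4, takes a point from camera to tool coordinates, whose origin is the TCP and whose axes are the flange's). Camera axes: x right, y up, looking along -z (the intrinsics and any distortion apply to the point x, -y, -z); pixel columns grow to the right and rows downward; lengths in m; the calibration is good to about 2 mm. A picture is of the moment at which its call begins: read the wrist's pose just before it.
- job.sign_off(): hands the job in, once; it reports no verdict.
The state is a dict: "time_s": time; "q": joint angles; "dq": joint speeds; "joint_torque": joint torques, N m; "eef_pos": TCP position; "ee_rot": TCP orientation; "force": force on the tool from outside, world axes, zero at the start; "ft_torque": the same for the moment, N m; "width": opening from 0.0 (shut) to 1.0 (fully open).
Only numpy, scipy, OpenCV 4.12 (cv2) and the standard library are available. Lean on these libraries where they do the work, as an engineer would, in place of code of your own. Each camera call takes 0.05 s, during which the arm holds its last target.

## Task

Lift the black tube rack off the grey service cover of the low white analyser and stand it upright, flat on the floor of the blue tray. Then turn the blue wing of the cover's quarter-turn fastener clockwise until its white slot line points at the two red marks, and after that push the cover down until it is flush with the frame around it. Finish while still holding the cover pressed down flush, with the fastener still lined up, and leave everything else on the bench as it stands.

Things in the scene. Friction and masses are not known exactly. Their poses are not given: they have to be found in the camera images.
- analyser: low white bench analyser, fixed, 280 (own x) x 360 (own y) x 90 mm tall; its place and yaw vary. Origin: centre of its underside; z up. A 174 x 254 mm opening in the middle of its top holds the service cover.
- frame_top (a point): centre of the cover opening at the level of the white frame's top face, 90 mm above the bench; axes as the analyser. The cover is flush when its top face is level with this point.
- cover_center (a point): centre of the top face of the grey service cover, a plate 170 (own x) x 250 (own y) mm, axes as the analyser. It rises and sinks with the cover.
- push_pad (a point): centre of the black square 60 mm pad on the cover's top face, 55 mm to the own -y side of the cover's centre; a good place to push, once the rack is off it.
- cover (a joint): how far the cover has sunk into the frame, m: 0 = standing 6 mm proud on its sprung gasket, 0.006 = flush, on its stop. It moves straight down only; it starts to sink at about 6 N and is fully down at about 12 N, and it rises again when let go.
- wing (a point): centre of the blue wing grip of the fastener, 18 mm above the cover's top face and 70 mm to the own +y side of the cover's centre. The wing is an upright bar 40 mm long (own x), 10 mm thick (own y), from 4 to 32 mm above the cover, on a steel disc 32 mm across and 4 mm high; a white slot line runs along its top. Own z up; own axes turn with the wing.
- fastener (a joint): angle of the wing about the vertical, rad, counterclockwise from above positive: 0 = slot line on the two red marks, which lie on the line through the wing's centre along the cover's own x. Starts 0.7 to 1.4, so it is turned clockwise; it does not stop at 0 (stops are at -0.5 and 1.75). It turns with 0.06 N m of friction and stays where it is left.
- tube_rack: black specimen tube rack with eight purple-capped tubes fixed in it, 96 (own x) x 44 (own y) mm; its solid top block spans 45 to 75 mm above the underside, the caps reach 89 mm. About 0.2 kg. Origin: centre of the underside; z up. It starts standing on the cover, over the push pad, turned up to 0.4 rad from the analyser.
- rack_tray: shallow blue tray, fixed, 160 (own x) x 106 (own y) mm outside, 18 mm tall, walls and floor 4 mm, so 152 x 98 mm inside and the floor 4 to 5 mm above the bench. Origin: centre of the underside; z up. It stands to the left or to the right of the analyser.
- tip_box: yellow pipette-tip box, 115 x 80 x 58 mm; bystander. Origin: centre of the underside.
- sample_jar: clear jar with orange cap, 52 mm wide, 65 mm tall; bystander. Origin: centre of the underside.
- beaker: glass beaker, 68 mm wide, 85 mm tall; bystander. Origin: centre of the underside.
- reagent_bottle: white bottle, 70 mm wide, 160 mm tall; bystander. Origin: centre of the underside.
- spray_bottle: green spray bottle with white head, 84 mm wide, 211 mm tall; bystander. Origin: centre of the underside.
- timer: small orange bench timer lying on the rear (own +x) strip of the analyser's frame, 36 x 60 x 16 mm; bystander. Origin: centre of the underside.

How it is judged:
On the way, in this order (a step that is already met when the one before it is completed fails the run):
1. the tube rack stands upright in the blue tray, let go (horizontal distance between tube_rack and rack_tray below 0.045 m and height (world z) of tube_rack below 0.012 m and angle between tube_rack's own z axis and vertical below 0.1 rad and contact force between the fingers and tube_rack below 0.3 N and linear speed of tube_rack below 0.02 m/s), for 0.3 s.
2. the fastener's slot line is on the red marks (value of joint fastener between -0.15 and 0.15 rad), for 0.3 s.
3. the cover is pushed flush by the robot, the fastener still lined up (all of step 2 and value of joint cover above 0.005 m and contact force between any of the fingers, the arm and cover above 6 N), for 0.5 s.
At the end, for the whole second after the job is handed in: the robot is pushing the cover with more than 6 N and it is down by more than 5 of its 6 mm; the fastener is within 0.15 rad of its marks; the rack stands upright (within 0.1 rad) and still on the tray's floor, centre within 45 mm of the tray's, not touched by the fingers (all of step 1 and all of step 3); the arm keeps its last pose, push and grip.
It fails at once if a bystander is moved by more than 20 mm (distance of any of tip_box, sample_jar, beaker, reagent_bottle, spray_bottle, timer from where it was at the start of the episode above 0.02 m).
It also fails if it takes over 72 s, if anything falls off the work surface, if the arm or the gripper's body presses on something with over 40 N, if the wrist force passes 120 N, or if a joint passes its speed limit or range.

## Working session

There is one attempt and no reset: what is moved stays moved. The work goes in short steps, Python scripts to look and compute and a shell command to move; the robot and the scene stay as the last step left them, time stands still between calls to the robot, and variables do not carry over. Pictures are saved under pics/ and viewed, and the job is handed in when it is done.

```bash
mkdir -p pics; cat > h.py <<'E'
import numpy as np, cv2, pickle
from workcell import get_state, snapshot
from scipy.spatial.transform import Rotation as R
def snap(n,f):
    s=get_state(); d=snapshot(n); 
    T=d.get("pose")
    if T is None:
        W=np.eye(4); q=s["ee_rot"]; W[:3,:3]=R.from_quat([q[1],q[2],q[3],q[0]]).as_matrix(); W[:3,3]=s["eef_pos"]; T=W@np.array(d["hand_eye"])
    d["T"]=np.array(T); cv2.imwrite(f"pics/{f}.png",d["img"][:,:,::-1]); pickle.dump(d,open(f"pics/{f}.pkl","wb")); return d
def load(f): return pickle.load(open(f"pics/{f}.pkl","rb"))
def ray(d,u,v):
    K=np.array(d["camera_matrix"]); x=(u-K[0,2])/K[0,0]; y=(v-K[1,2])/K[1,1]
    return d["T"][:3,3], d["T"][:3,:3]@np.array([x,-y,-1])
def atz(d,u,v,z):
    o,r=ray(d,u,v); return o+r*(z-o[2])/r[2]
def dep(d,u,v):
    o,r=ray(d,u,v); p=d["depth"][int(v)-1:int(v)+2,int(u)-1:int(u)+2]; p=p[p>0]; return o+r*np.median(p) if len(p) else None
def tri(obs):
    A=np.zeros((3,3));b=np.zeros(3)
    for d,u,v in obs:
        o,r=ray(d,u,v); r=r/np.linalg.norm(r); P=np.eye(3)-np.outer(r,r); A+=P;b+=P@o
    x=np.linalg.solve(A,b); res=[np.linalg.norm(np.cross(x-ray(d,u,v)[0],ray(d,u,v)[1]/np.linalg.norm(ray(d,u,v)[1]))) for d,u,v in obs]
    return x,res
def crop(f,u0,v0,u1,v1,k,out):
    im=cv2.imread(f"pics/{f}.png")[v0:v1,u0:u1]; cv2.imwrite(f"pics/{out}.png",cv2.resize(im,None,fx=k,fy=k,interpolation=cv2.INTER_CUBIC))
E
python3 - <<'E'
from h import *
for n in("top","side","wrist"):
    d=snap(n,n+"0"); print(n,[k for k in d],np.array(d["camera_matrix"]).round(1).tolist(),d["T"].round(3).tolist())
print(get_state())
E
```

```text
top ['img', 'depth', 'camera_matrix', 'pose', 'T'] [[444.0, 0.0, 321.5], [0.0, 444.0, 240.8], [0.0, 0.0, 1.0]] [[0.0, 0.991, -0.131, 0.459], [-1.0, -0.003, -0.028, -0.015], [-0.028, 0.131, 0.991, 1.168], [0.0, 0.0, 0.0, 1.0]]
side ['img', 'depth', 'camera_matrix', 'pose', 'T'] [[562.1, 0.0, 312.7], [0.0, 562.1, 237.4], [0.0, 0.0, 1.0]] [[0.855, 0.328, -0.4, 0.063], [-0.517, 0.507, -0.689, -0.896], [-0.023, 0.797, 0.604, 0.89], [0.0, 0.0, 0.0, 1.0]]
wrist ['img', 'depth', 'camera_matrix', 'hand_eye', 'T'] [[388.2, 0.0, 320.2], [0.0, 388.2, 236.8], [0.0, 0.0, 1.0]] [[0.348, -0.909, -0.229, 0.162], [0.938, 0.337, 0.087, 0.632], [-0.002, -0.245, 0.969, 0.382], [0.0, 0.0, 0.0, 1.0]]
{'time_s': 0.15, 'q': array([-1.24151702,  0.61567581, -0.01262902,  1.42447745,  0.00811013,
        1.10338626, -0.04034345]), 'dq': array([-0.00030369, -0.00234398, -0.00074107, -0.00337707,  0.00058106,
        0.00081612, -0.0006753 ]), 'joint_torque': array([ 5.44841059e-04, -4.59348142e+01,  2.09531654e-01, -1.65943694e+01,
       -6.10590773e-02,  1.81723555e-02,  1.54641230e-04]), 'eef_pos': array([0.22619771, 0.6087838 , 0.2317787 ]), 'ee_rot': array([-1.59619831e-04,  1.76886450e-01,  9.84230809e-01, -9.34840094e-04]), 'force': array([ 0.06191262, -0.56031537,  0.29643889]), 'ft_torque': array([-0.03756231, -0.01382873,  0.02635694]), 'width': 1.0018638856230502}
```

View pics/top0.png

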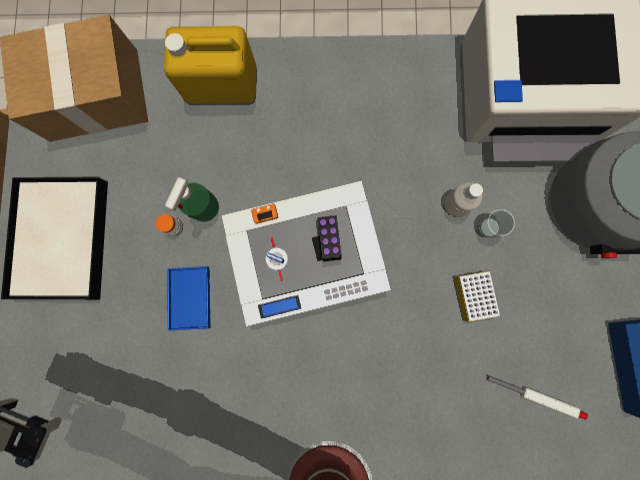

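View pics/side0.png

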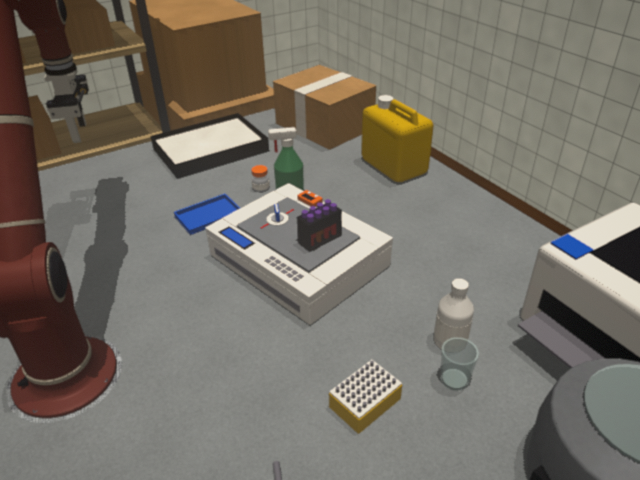

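View pics/wrist0.png

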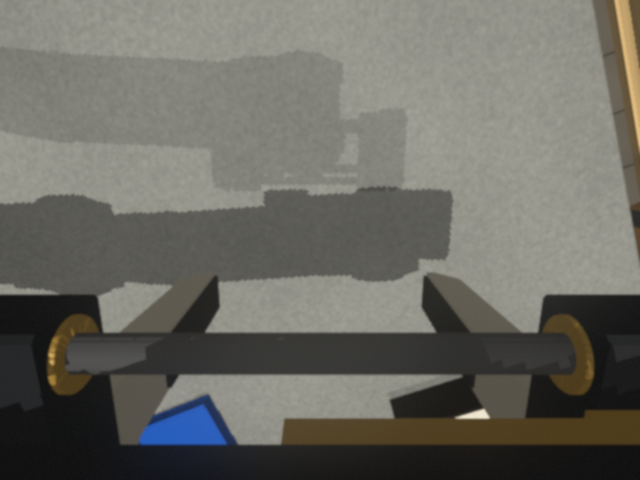

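```bash
python3 - <<'E'
from h import *
crop("top0",150,170,400,340,3,"ct"); crop("side0",165,165,405,325,3,"cs")
E
```

```text
(no output)
```

View pics/ct.png

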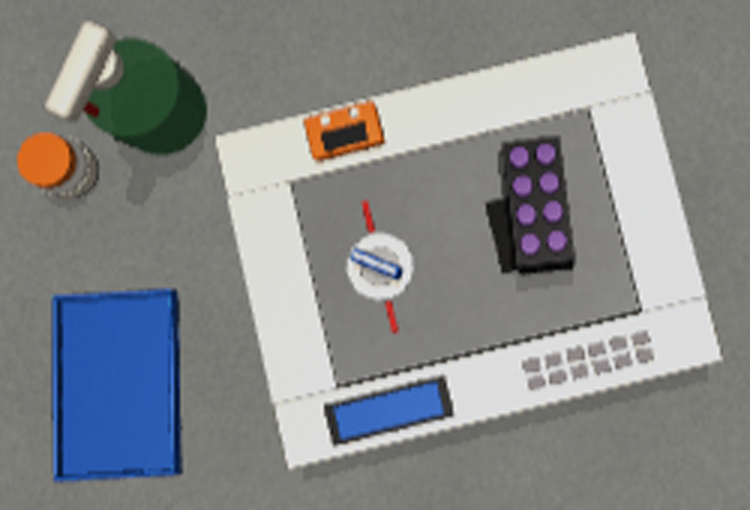

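View pics/cs.png

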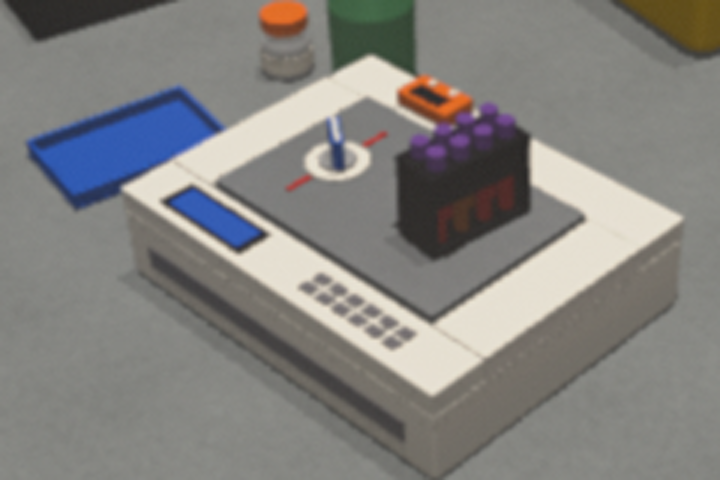

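```bash
cat > m.py <<'E'
from h import *
t=load("top0"); s=load("side0")
T=lambda x,y:(t,150+x/3,170+y/3); S=lambda x,y:(s,165+x/3,165+y/3)
caps=[((518,156),(489,110)),((545,153),(507,122)),((529,243),(419,142)),((557,240),(436,156))]
P=[]
for a,b in caps:
    x,r=tri([T(*a),S(*b)]); P.append(x); print("cap",x.round(4),np.round(r,4), dep(*T(*a)).round(4))
print("rack c",np.mean(P,0))
print("caps at z",[atz(*T(*a),.185)[:2].round(4) for a,b in caps], np.mean([atz(*T(*a),.185) for a,b in caps],0))
d=P[0]-P[2]+P[1]-P[3]; print("rack yaw",np.arctan2(d[1],d[0]))
for n,z,L in(("analyser",.09,[(216,136),(634,33),(720,357),(290,467)]),("cover",.096,[(291,182),(590,109),(640,310),(337,384)]),("tray",.018,[(53,296),(176,289),(182,473),(57,480)]),("wing",.128,[(350,255),(400,270)]),("red",.096,[(366,203),(372,231),(391,302),(395,331)])):
    Q=np.array([atz(*T(*p),z) for p in L]); print(n,Q[:,:2].round(4).tolist(),Q.mean(0).round(4), "depthz",[dep(*T(*p)).round(3)[2] for p in L])
    print([np.round(np.arctan2(*(Q[i]-Q[i-1])[[1,0]]),3) for i in range(len(Q))],[np.linalg.norm(Q[i]-Q[i-1]).round(3) for i in range(len(Q))])
w,r=tri([T(375,262),S(333,120)]);print("wingtop",w,r)
print("tray tri",[np.round(np.r_[tri([T(*a),S(*b)])[0],tri([T(*a),S(*b)])[1]],4) for a,b in (((53,296),(181,88)),((57,480),(28,152)),((182,473),(75,207)))])
E
python3 m.py
```

```text
cap [0.6323 0.0095 0.1806] [0.0002 0.0002] [0.6315 0.0093 0.1858]
cap [ 0.6349 -0.0109  0.1801] [0.0002 0.0002] [ 0.6339 -0.0109  0.1849]
cap [0.5662 0.0014 0.1808] [0.0005 0.0005] [0.5662 0.0012 0.1847]
cap [ 0.5684 -0.0194  0.1795] [0.0006 0.0006] [ 0.5683 -0.0196  0.1853]
rack c [ 0.60047049 -0.00484774  0.1802555 ]
caps at z [array([0.6317, 0.0093]), array([ 0.6339, -0.0109]), array([0.5662, 0.0012]), array([ 0.5683, -0.0196])] [ 0.60001476 -0.00499791  0.185     ]
rack yaw 0.12412179245906892
analyser [[0.6663, 0.2619], [0.7514, -0.0845], [0.4842, -0.1503], [0.3967, 0.1942]] [0.5746 0.0553 0.09  ] depthz [np.float64(0.002), np.float64(0.002), np.float64(0.002), np.float64(0.002)]
[np.float64(0.246), np.float64(-1.33), np.float64(-2.9), np.float64(1.819)] [np.float64(0.278), np.float64(0.357), np.float64(0.275), np.float64(0.355)]
cover [[0.6265, 0.1974], [0.6861, -0.0474], [0.5216, -0.0863], [0.4626, 0.1566]] [0.5742 0.0551 0.096 ] depthz [np.float64(0.09), np.float64(0.09), np.float64(0.09), np.float64(0.089)]
[np.float64(0.244), np.float64(-1.332), np.float64(-2.909), np.float
[... 552 characters left out ...]
), np.float64(-1.863)] [np.float64(0.041), np.float64(0.041)]
red [[0.609, 0.1355], [0.586, 0.1303], [0.5282, 0.1141], [0.5049, 0.1106]] [0.557  0.1226 0.096 ] depthz [np.float64(0.098), np.float64(0.098), np.float64(0.096), np.float64(0.097)]
[np.float64(0.236), np.float64(-2.917), np.float64(-2.868), np.float64(-2.992)] [np.float64(0.107), np.float64(0.024), np.float64(0.06), np.float64(0.024)]
wingtop [0.55613397 0.12250979 0.13594651] [np.float64(0.0008314461406485124), np.float64(0.0008314461406485217)]
tray tri [array([5.397e-01, 4.219e-01, 1.060e-02, 3.000e-04, 3.000e-04]), array([3.803e-01, 4.150e-01, 1.000e-04, 3.000e-04, 3.000e-04]), array([0.3857, 0.3053, 0.003 , 0.0008, 0.0008])]
```

```bash
python3 -m creep '0 25 -41 2 0 0 0.032;0 25 -41 2 0 0 0.032;0 25 -41 2 0 0 0.032;0 25 -41 2 0 0 0.032;0 25 -41 2 0 0 0.032' && python3 -m creep '0 25 -41 2 0 0 0.032;0 25 -41 2 0 0 0.032;0 25 -41 2 0 0 0.032;0 25 -41 2 0 0 0.032;0 25 -41 2 0 0 0.032' && python3 -m creep '0 25 -41 2 0 0 0.032;0 25 -41 2 0 0 0.032;0 25 -41 2 0 0 0.032;0 20 -35 2 0 0 0.032;0 0 0 0 0 0 0.032'
python3 - <<'E'
from h import *
d=snap("wrist","wrist1"); s=get_state(); print(s["q"].round(3),s["eef_pos"].round(4),s["ee_rot"].round(4),s["time_s"])
E
```

```text
time_s: 0.78
eef_pos: [0.352, 0.4027, 0.2425]
ee_rot: [-0.0, 0.097, 0.995, -0.0]
force: [0.8, 0.8, -0.0]
width: 0.997
time_s: 1.4
eef_pos: [0.4769, 0.1978, 0.2526]
ee_rot: [-0.0, 0.017, 1.0, -0.0]
force: [0.0, 0.8, 0.6]
width: 1.001
time_s: 2.02
eef_pos: [0.5725, 0.0366, 0.2602]
ee_rot: [-0.0, -0.059, 0.998, -0.001]
force: [-0.0, 0.4, 0.1]
width: 0.998
[-0.084  0.468 -0.036  1.613  0.019  1.062  1.568] [0.5714 0.0397 0.2601] [-5.000e-04 -6.140e-02  9.981e-01 -1.000e-04] 2.075
```

View pics/wrist1.png

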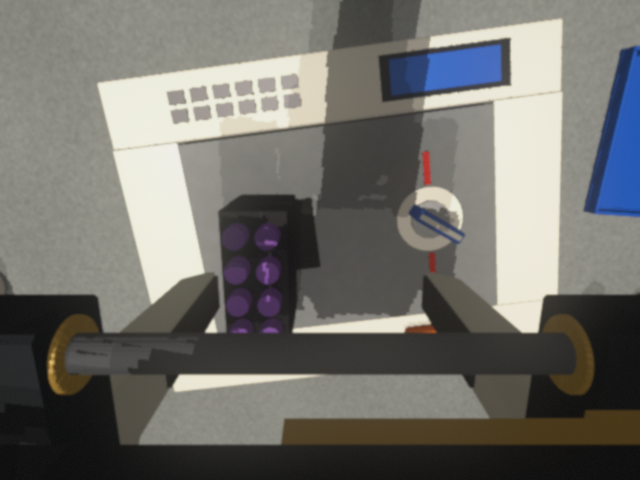

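```bash
python3 - <<'E'
from h import *
d=load("wrist1"); t=load("top0")
for p in [(236,237),(267,238),(237,270),(267,270),(238,303),(268,302)]: print(atz(d,*p,.185).round(4),dep(d,*p))
print("wing ends",[atz(d,*p,.128).round(4) for p in((414,211),(461,239))])
print("spray/jar/timer",[dep(t,*p).round(3) for p in((178,193),(200,200),(166,223),(264,213))])
E
```

```text
[ 0.5669 -0.0158  0.185 ] [ 0.56742833 -0.01613047  0.18323743]
[0.5653 0.0027 0.185 ] [0.56569972 0.00259559 0.18368554]
[ 0.5877 -0.0138  0.185 ] [ 0.58810454 -0.01399791  0.18399033]
[0.5855 0.0045 0.185 ] [0.58606195 0.00431315 0.18355103]
[ 0.6095 -0.0117  0.185 ] [ 0.61009309 -0.01198412  0.18363958]
[0.6065 0.0069 0.185 ] [0.60720543 0.00674605 0.1835346 ]
wing ends [array([0.5474, 0.1024, 0.128 ]), array([0.5642, 0.1413, 0.128 ])]
spray/jar/timer [array([0.694, 0.331, 0.21 ]), array([0.697, 0.307, 0.126]), array([0.652, 0.411, 0.066]), array([0.669, 0.155, 0.106])]
```

```bash
python3 -m creep '0 14 -22 0 0 0 0;0 14 -22 0 0 0 -0.01;0 0 0 -30 0 0 0;0 0 0 -30 0 0 0;0 0 0 0 0 0 0'
python3 - <<'E'
from h import *
d=snap("wrist","wrist2"); s=get_state(); print(s["eef_pos"].round(4),s["ee_rot"].round(4))
E
```

```text
time_s: 2.7
eef_pos: [0.5971, -0.0006, 0.1983]
ee_rot: [-0.003, -0.058, 0.998, 0.001]
force: [-0.2, 0.3, 0.3]
width: 0.998
[ 0.5986 -0.0008  0.2002] [-1.100e-03 -5.840e-02  9.983e-01  6.000e-04]
```

View pics/wrist2.png

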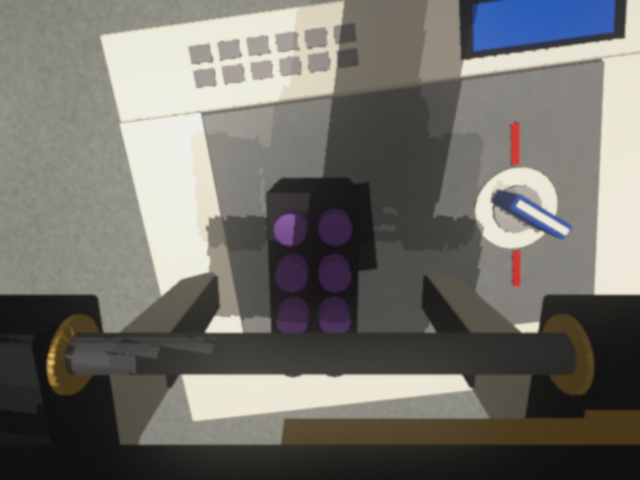

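```bash
python3 -m creep '0 0 -3 -25 0 0 0;0 0 0 -24 0 0 0;0 0 0 0 0 0 0;255 0 0 0 0 0 0;255 0 0 0 0 0 0'; python3 -m creep '255 0 0 0 0 0 0;255 0 0 0 0 0 0;255 0 0 0 0 0 0'
```

```text
time_s: 3.38
eef_pos: [0.6004, -0.0055, 0.1533]
ee_rot: [0.002, -0.057, 0.998, -0.0]
force: [-0.1, 0.5, 0.1]
width: 0.83
time_s: 3.75
eef_pos: [0.5994, -0.0057, 0.1517]
ee_rot: [0.0, -0.057, 0.998, 0.0]
force: [-1.4, 1.0, 1.1]
width: 0.509
```

```bash
python3 -m creep '255 0 0 0 0 0 0;255 0 0 0 0 0 0;255 0 0 15 0 0 0;255 0 0 25 0 0 0;255 0 0 25 0 0 0';python3 -m creep '255 0 0 0 0 0 0'
python3 - <<'E'
from h import *
snap("side","side2")
crop("side2",165,100,405,325,3,"cs2")
E
```

```text
time_s: 4.38
eef_pos: [0.5992, -0.0061, 0.2178]
ee_rot: [-0.0, -0.057, 0.998, -0.0]
force: [0.5, -0.4, -1.5]
width: 0.47
time_s: 4.5
eef_pos: [0.6008, -0.006, 0.2191]
ee_rot: [0.003, -0.057, 0.998, -0.0]
force: [-0.0, -0.5, -1.6]
width: 0.472
```

View pics/cs2.png

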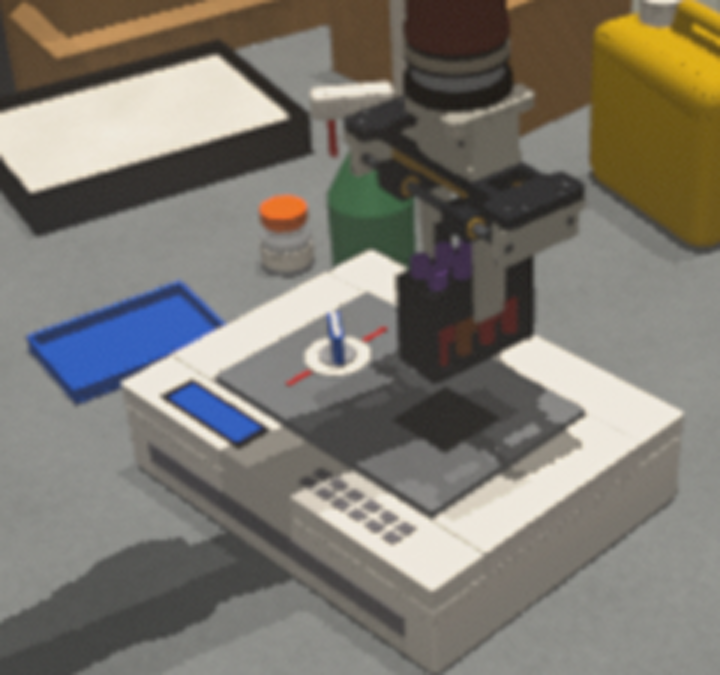

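```bash
python3 -m creep '255 -17 40 0 0 0 0;255 -17 46 0 0 0 -0.01;255 -17 46 0 0 0 -0.01;255 -17 46 0 0 0 -0.01;255 -17 46 0 0 0 -0.01' && python3 -m creep '255 -17 46 0 0 0 -0.01;255 -17 46 0 0 0 0;255 -18 50 0 0 0 0;255 0 0 0 0 0 0;255 0 0 -30 0 0 0'; python3 -m creep '255 0 0 -30 0 0 0;255 0 0 0 0 0 0'
python3 - <<'E'
from h import *
snap("top","top3"); d=snap("wrist","wrist3")
crop("top3",120,220,300,360,4,"ct3")
E
```

```text
time_s: 5.18
eef_pos: [0.513, 0.2192, 0.2153]
ee_rot: [-0.001, -0.037, 0.999, -0.001]
force: [0.7, 0.1, -2.1]
width: 0.469
time_s: 5.8
eef_pos: [0.4633, 0.3609, 0.1871]
ee_rot: [0.002, -0.033, 0.999, 0.001]
force: [0.5, -0.7, -2.5]
width: 0.473
time_s: 6.05
eef_pos: [0.4609, 0.3574, 0.1535]
ee_rot: [-0.003, -0.032, 0.999, -0.003]
force: [0.4, -0.4, -1.0]
width: 0.472
```

View pics/ct3.png

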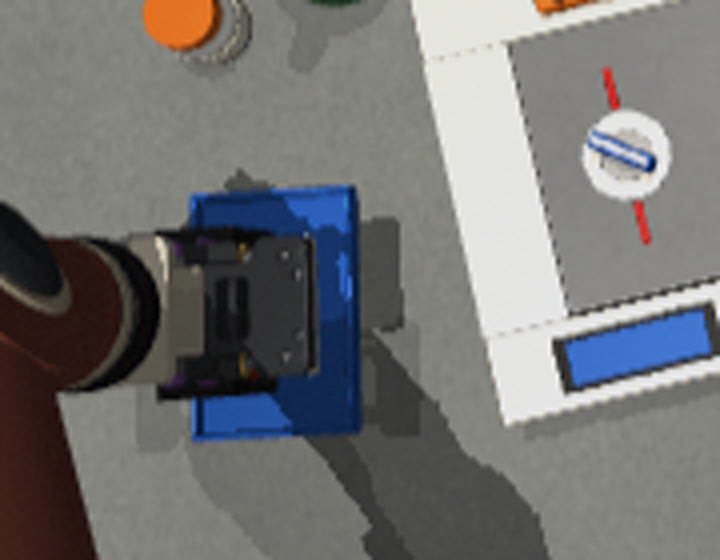

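View pics/wrist3.png

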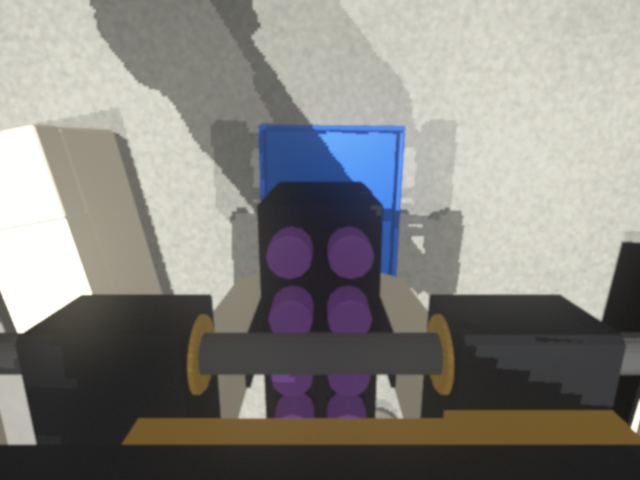

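```bash
python3 - <<'E'
from h import *
d=load("wrist3"); print([atz(d,*p,.018).round(4) for p in((262,126),(404,127))], dep(d,380,160), get_state()["eef_pos"])
t=load("top3"); Q=np.array([atz(t,120+x/4,220+y/4,.018) for x,y in((190,196),(355,187),(360,432),(193,438))]); print(Q.round(4),Q.mean(0))
E
```

```text
[array([0.387 , 0.3112, 0.018 ]), array([0.3812, 0.4124, 0.018 ])] [0.40593903 0.39996031 0.00280553] [0.4628717  0.35956024 0.15666446]
[[0.538  0.4197 0.018 ]
 [0.5437 0.3111 0.018 ]
 [0.3865 0.3026 0.018 ]
 [0.3824 0.4105 0.018 ]] [0.46267175 0.36098244 0.018     ]
```

```bash
python3 -m creep '255 0 0 -30 0 0 0;255 0 0 -30 0 0 0;255 0 0 -25 0 0 0;255 0 0 0 0 0 0;255 0 0 0 0 0 0'; python3 -m creep '255 0 0 -3 0 0 0;255 0 0 0 0 0 0';python3 -m creep '255 0 0 -3 0 0 0;255 0 0 0 0 0 0'
```

```text
time_s: 6.78
eef_pos: [0.4636, 0.361, 0.0734]
ee_rot: [0.001, -0.032, 0.999, 0.001]
force: [0.1, 0.4, -1.8]
width: 0.472
time_s: 7.02
eef_pos: [0.4627, 0.3605, 0.0694]
ee_rot: [0.0, -0.032, 0.999, 0.0]
force: [-0.2, -0.7, -2.1]
width: 0.471
time_s: 7.28
eef_pos: [0.4622, 0.3601, 0.0655]
ee_rot: [-0.0, -0.032, 0.999, -0.0]
force: [-0.1, 0.9, -1.7]
width: 0.47
```

```bash
python3 -m creep '255 0 0 -3 0 0 0;255 0 0 0 0 0 0';python3 -m creep '255 0 0 -2 0 0 0;255 0 0 0 0 0 0'
```

```text
time_s: 7.52
eef_pos: [0.4622, 0.3601, 0.0623]
ee_rot: [-0.0, -0.032, 0.999, -0.0]
force: [0.0, -0.4, -1.6]
width: 0.472
time_s: 7.78
eef_pos: [0.4623, 0.3602, 0.0604]
ee_rot: [-0.0, -0.032, 0.999, -0.0]
force: [-0.4, -0.1, -1.8]
width: 0.47
```

```bash
python3 -m creep '255 0 0 -1 0 0 0;255 0 0 0 0 0 0'; python3 -m creep '255 0 0 -1 0 0 0;255 0 0 0 0 0 0'
```

```text
time_s: 8.02
eef_pos: [0.4624, 0.3603, 0.0597]
ee_rot: [0.0, -0.032, 0.999, 0.0]
force: [0.9, -0.1, -0.7]
width: 0.476
time_s: 8.28
eef_pos: [0.4625, 0.3603, 0.0597]
ee_rot: [0.0, -0.032, 0.999, 0.0]
force: [-0.2, -0.4, 4.9]
width: 0.471
```

Touched down (force reversed to +4.9 N). Release and rise.

```bash
python3 -m creep '0 0 0 1 0 0 0;0 0 0 0 0 0 0;0 0 0 0 0 0 0;0 0 0 0 0 0 0;0 0 0 0 0 0 0' && python3 -m creep '0 0 0 20 0 0 0;0 0 0 30 0 0 0;0 0 0 50 0 0 0;0 0 0 50 0 0 0;0 0 0 0 0 0 0'
python3 - <<'E'
from h import *
snap("wrist","wrist4")
E
```

```text
time_s: 8.9
eef_pos: [0.4624, 0.3603, 0.0595]
ee_rot: [-0.0, -0.032, 0.999, -0.0]
force: [0.4, 0.4, 0.1]
width: 0.959
time_s: 9.52
eef_pos: [0.4645, 0.362, 0.2142]
ee_rot: [0.004, -0.032, 0.999, 0.003]
force: [-0.1, 0.1, -0.4]
width: 1.0
```

View pics/wrist4.png

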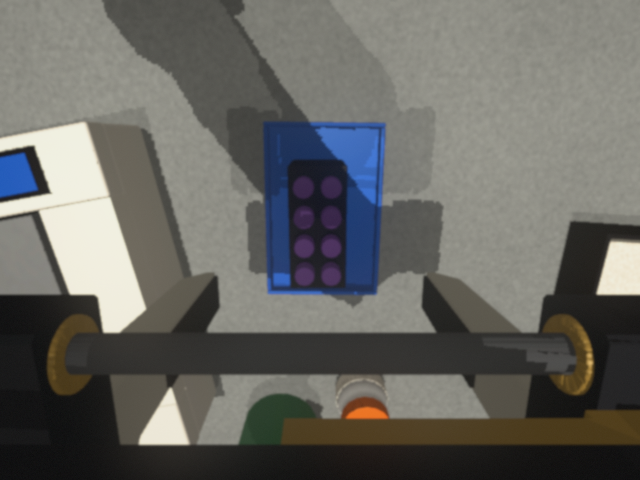

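```bash
python3 - <<'E'
from h import *
d=load("wrist4")
Q=np.array([dep(d,*p) for p in((304,187),(331,187),(303,275),(331,275))]);print(Q.round(4),Q.mean(0)); Q=np.array([atz(d,*p,.018) for p in((265,124),(385,124),(377,294),(270,294))]);print(Q.mean(0))
E
```

```text
[[0.4303 0.3485 0.0914]
 [0.4291 0.3674 0.0913]
 [0.4959 0.3513 0.0914]
 [0.4945 0.3721 0.0917]] [0.46246359 0.35980468 0.09143919]
[0.46305406 0.36616106 0.018     ]
```

```bash
python3 -m creep '0 10 -48 10 0 0 0;0 10 -48 10 0 0 0;0 25 -48 10 0 0 0;0 30 -48 0 0 0 0;0 32 -46 0 0 0 0' && python3 -m creep '0 0 0 0 0 0 0;0 0 0 0 0 0 0'
python3 - <<'E'
from h import *
snap("wrist","wrist5"); crop("wrist5",200,100,440,300,3,"c5")
E
```

```text
time_s: 10.2
eef_pos: [0.569, 0.1205, 0.2379]
ee_rot: [-0.002, -0.032, 0.999, -0.0]
force: [0.3, 0.7, -0.1]
width: 1.001
time_s: 10.45
eef_pos: [0.5682, 0.1227, 0.2379]
ee_rot: [-0.002, -0.032, 0.999, 0.0]
force: [0.5, -0.1, 0.3]
width: 0.999
```

View pics/c5.png

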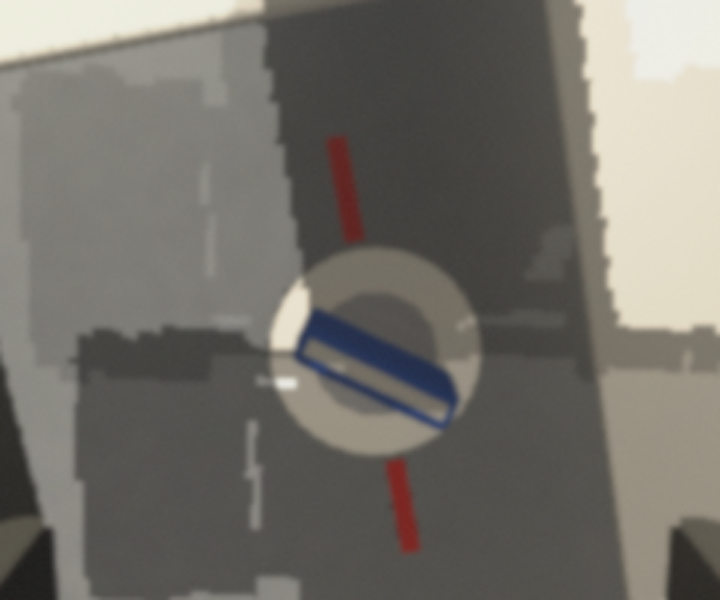

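```bash
python3 - <<'E'
from h import *
d=load("wrist5");t=load("top0");W=lambda x,y:(d,200+x/3,100+y/3);T=lambda x,y:(t,150+x/3,170+y/3)
a=atz(*W(306,343),.128);b=atz(*W(447,415),.128);print(a,b,(a+b)/2,np.arctan2(b[1]-a[1],b[0]-a[0]),np.linalg.norm(b-a))
p=atz(*W(337,138),.096);q=atz(*W(409,550),.096);print(p,q,(p+q)/2,np.arctan2(q[1]-p[1],q[0]-p[0]))
print(tri([W(306,343),T(400,270)]),tri([W(447,415),T(350,255)]),tri([W(376,379),T(375,262)]))
print(dep(*W(376,379)),dep(*W(409,550)))
E
```

```text
[0.54991455 0.10840521 0.128     ] [0.56467003 0.14180451 0.128     ] [0.55729229 0.12510486 0.128     ] 1.1547908110839753 0.03651352094143056
[0.50463857 0.11214076 0.096     ] [0.61031009 0.13777013 0.096     ] [0.55747433 0.12495545 0.096     ] 0.23794350901451317
(array([0.55438248, 0.10701505, 0.10094451]), [np.float64(0.0008333751371446573), np.float64(0.0008333751371445383)]) (array([0.56195331, 0.14101283, 0.13947267]), [np.float64(0.0003066664065999266), np.float64(0.0003066664065999444)]) (array([0.5587611 , 0.12473171, 0.11957188]), [np.float64(0.0004913529840983185), np.float64(0.0004913529840983896)])
[0.55740965 0.12488382 0.12723895] [0.61055756 0.13781606 0.09534268]
```

```bash
python3 -m creep '0 -2 0 0 0 0 0.18;0 -2 0 0 0 0 0.18;0 -3 1 0 0 0 0.18;0 -3 1 0 0 0 0.18;0 -1 0 0 0 0 0.18' && python3 -m creep '0 0 0 -30 0 0 0.18;0 0 0 -30 0 0 0.011;0 0 0 0 0 0 0;0 0 0 0 0 0 0'
python3 - <<'E'
from h import *
snap("wrist","wrist6"); s=get_state(); print(s["q"].round(3),s["eef_pos"]); q=s["ee_rot"]; print(np.arctan2(2*q[2]**2-1,2*q[1]*q[2]))
E
```

```text
time_s: 11.12
eef_pos: [0.5569, 0.1267, 0.2393]
ee_rot: [-0.0, -0.468, 0.884, 0.001]
force: [-0.2, -0.3, 0.1]
width: 0.998
time_s: 11.62
eef_pos: [0.5585, 0.1257, 0.1805]
ee_rot: [0.001, -0.547, 0.837, -0.0]
force: [0.1, 0.7, -0.0]
width: 0.998
[-0.074  0.563 -0.289  1.716  0.197  0.889  2.282] [0.55891094 0.12549747 0.18095867]
2.7274499446656257
```

View pics/wrist6.png

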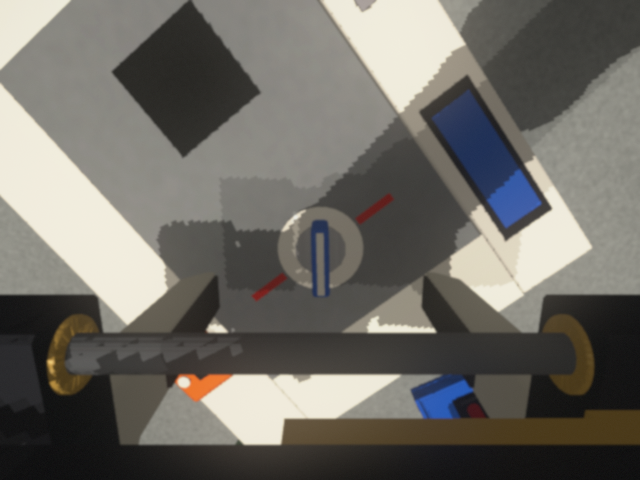

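```bash
python3 - <<'E'
from h import *
d=load("wrist6"); a,b=atz(d,319,236,.128),atz(d,321,293,.128); print(a,b,(a+b)/2,np.arctan2(b[1]-a[1],b[0]-a[0]))
E
python3 -m creep '0 -1 0 -25 0 0 0;0 0 0 -25 0 0 0;0 0 0 -12 0 0 0;0 0 0 0 0 0 0;0 0 0 0 0 0 0'
```

```text
[0.55118927 0.10936357 0.128     ] [0.56340555 0.1399723  0.128     ] [0.55729741 0.12466793 0.128     ] 1.1910565789084833
time_s: 12.3
eef_pos: [0.5582, 0.1246, 0.1188]
ee_rot: [0.001, -0.546, 0.838, -0.0]
force: [-0.0, 0.6, -0.9]
width: 1.0
```

```bash
python3 -m creep '255 -1 0 0 0 0 0;255 0 0 0 0 0 0;255 0 0 0 0 0 0;255 0 0 0 0 0 0;255 0 0 0 0 0 0';python3 -m creep '255 0 0 0 0 0 0;255 0 0 0 0 0 0;255 0 0 0 0 0 0;255 0 0 0 0 0 0;255 0 0 0 0 0 0'
```

```text
time_s: 12.92
eef_pos: [0.5564, 0.1243, 0.1176]
ee_rot: [-0.0, -0.546, 0.838, -0.0]
force: [0.3, -0.4, -0.4]
width: 0.514
time_s: 13.55
eef_pos: [0.5577, 0.1237, 0.1177]
ee_rot: [0.001, -0.546, 0.838, -0.001]
force: [3.3, -1.8, -2.2]
width: 0.104
```

```bash
python3 -m creep '255 0 0 0 0 0 -0.15;255 0 0 0 0 0 -0.15;255 0 0 0 0 0 -0.15;255 0 0 0 0 0 -0.15;255 0 0 0 0 0 -0.15' && python3 -m creep '255 0 0 0 0 0 -0.15;255 0 0 0 0 0 -0.015;255 0 0 0 0 0 0;255 0 0 0 0 0 0'
python3 - <<'E'
from h import *
s=get_state(); print(s["force"],s["ft_torque"],s["eef_pos"]); q=s["ee_rot"]; print(np.arctan2(2*q[2]**2-1,2*q[1]*q[2]))
snap("side","side7"); crop("side7",165,100,405,325,3,"cs7")
E
```

```text
time_s: 14.18
eef_pos: [0.5567, 0.1248, 0.1177]
ee_rot: [0.0, -0.199, 0.98, 0.0]
force: [2.1, 0.6, -2.3]
width: 0.104
time_s: 14.68
eef_pos: [0.5566, 0.125, 0.1177]
ee_rot: [0.0, -0.121, 0.993, 0.001]
force: [0.7, 2.1, -1.7]
width: 0.106
[ 0.68429202  2.12162434 -1.72106218] [ 0.37536957 -0.50671556  0.00237329] [0.55661945 0.12499366 0.11771656]
1.8124947670124127
```

View pics/cs7.png

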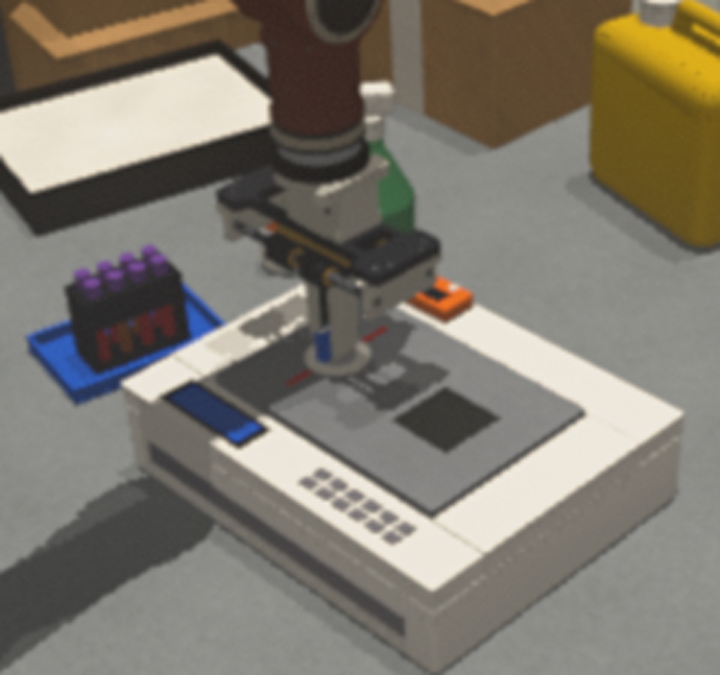

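```bash
python3 -m creep '0 0 0 0 0 0 0;0 0 0 0 0 0 0;0 0 0 0 0 0 0;0 0 0 0 0 0 0;0 0 0 0 0 0 0' && python3 -m creep '0 0 0 20 0 0 0;0 0 0 30 0 0 0;0 0 0 40 0 0 0;0 0 0 0 0 0 0;0 0 0 0 0 0 0'
python3 - <<'E'
from h import *
snap("wrist","wrist8"); crop("wrist8",200,100,440,300,3,"c8")
E
```

```text
time_s: 15.35
eef_pos: [0.5563, 0.1242, 0.1176]
ee_rot: [-0.0, -0.12, 0.993, -0.0]
force: [0.9, -0.8, 0.4]
width: 0.593
time_s: 15.98
eef_pos: [0.5558, 0.1241, 0.2071]
ee_rot: [-0.001, -0.12, 0.993, -0.0]
force: [0.5, -0.8, -1.0]
width: 0.998
```

View pics/c8.png

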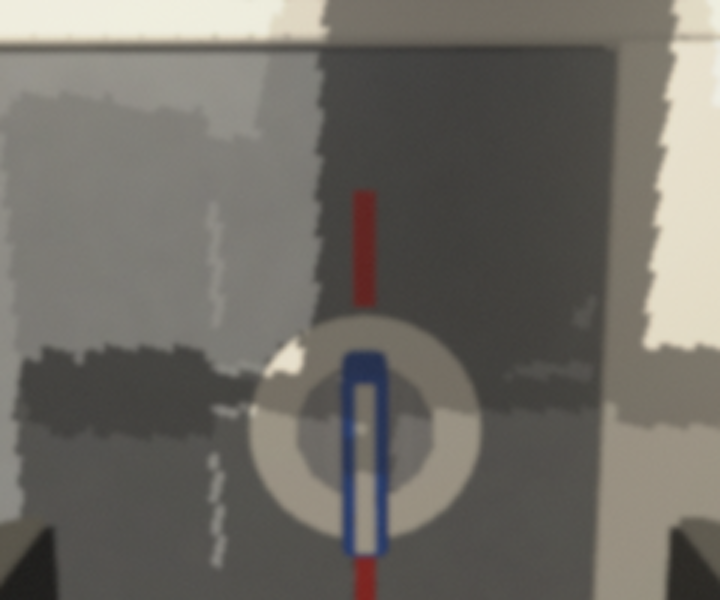

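View pics/wrist8.png

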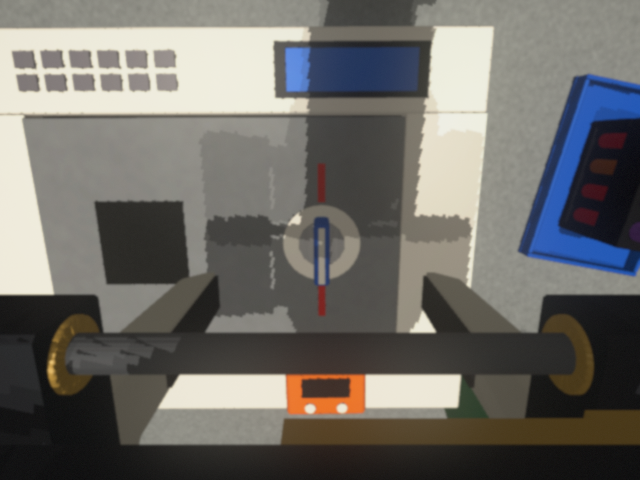

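```bash
python3 - <<'E'
from h import *
d=load("wrist8"); Q=np.array([dep(d,*p) for p in((97,203),(183,203),(187,282),(106,282))]);print(Q.round(4),Q.mean(0))
E
python3 -m creep '255 6 -24 -5 0 0 0;255 6 -24 -10 0 0 0;255 6 -24 -10 0 0 0;255 6 -24 -10 0 0 0;255 6 -24 -10 0 0 0' && python3 -m creep '255 0 0 -10 0 0 0;255 0 0 -10 0 0 0;255 0 0 0 0 0 0;255 0 0 0 0 0 0;255 0 0 0 0 0 0'
```

```text
[[ 0.5666 -0.0307  0.0948]
 [ 0.5526  0.0263  0.0946]
 [ 0.5588  0.0668  0.2045]
 [ 0.6227 -0.0187  0.0946]] [0.57518256 0.01093434 0.12210009]
time_s: 16.65
eef_pos: [0.5855, 0.0035, 0.1607]
ee_rot: [-0.002, -0.12, 0.993, 0.0]
force: [0.3, -1.7, 0.4]
width: 0.512
time_s: 17.27
eef_pos: [0.5867, 0.0049, 0.1432]
ee_rot: [0.001, -0.12, 0.993, 0.0]
force: [1.0, 0.3, -0.5]
width: 0.015
```

```bash
python3 -m creep '255 0 0 -15 0 0 0;255 0 0 -14 0 0 0;255 0 0 0 0 0 0;255 0 0 0 0 0 0' && python3 -m creep '255 0 0 -3 0 0 0;255 0 0 0 0 0 0;255 0 0 0 0 0 0'
```

```text
time_s: 17.77
eef_pos: [0.5864, 0.0042, 0.1134]
ee_rot: [-0.0, -0.12, 0.993, -0.0]
force: [-0.4, 0.4, -1.0]
width: 0.005
time_s: 18.15
eef_pos: [0.5865, 0.0043, 0.1108]
ee_rot: [0.0, -0.12, 0.993, -0.0]
force: [0.3, 0.8, -0.1]
width: 0.002
```

```bash
python3 -m creep '255 0 0 -2 0 0 0;255 0 0 0 0 0 0' ; python3 -m creep '255 0 0 -2 0 0 0;255 0 0 0 0 0 0'; python3 -m creep '255 0 0 -2 0 0 0;255 0 0 0 0 0 0'
```

```text
time_s: 18.4
eef_pos: [0.5867, 0.0043, 0.1097]
ee_rot: [0.0, -0.12, 0.993, -0.0]
force: [-1.4, 0.3, 5.7]
width: 0.004
time_s: 18.65
eef_pos: [0.5867, 0.0043, 0.108]
ee_rot: [0.0, -0.12, 0.993, -0.0]
force: [-0.8, -0.5, 8.6]
width: 0.011
time_s: 18.9
eef_pos: [0.5867, 0.0043, 0.1063]
ee_rot: [0.001, -0.12, 0.993, -0.0]
force: [-2.5, -0.3, 9.5]
width: 0.007
```

```bash
python3 -m creep '255 0 0 -2 0 0 0;255 0 0 0 0 0 0;255 0 0 0 0 0 0' ; python3 -m creep '255 0 0 -1 0 0 0;255 0 0 0 0 0 0'; python3 -m creep '255 0 0 -1 0 0 0;255 0 0 0 0 0 0'
```

```text
time_s: 19.27
eef_pos: [0.5867, 0.0042, 0.1048]
ee_rot: [0.001, -0.12, 0.993, -0.0]
force: [-3.5, 0.2, 11.4]
width: 0.004
time_s: 19.52
eef_pos: [0.5867, 0.0043, 0.1043]
ee_rot: [0.001, -0.12, 0.993, -0.0]
force: [-4.6, 1.0, 13.9]
width: 0.005
time_s: 19.77
eef_pos: [0.5867, 0.0043, 0.1043]
ee_rot: [0.001, -0.12, 0.993, -0.0]
force: [-5.9, 0.5, 19.0]
width: 0.004
```

On the stop: z no longer falls while the force rises to 19 N. I'll hold for a while and check.

```bash
python3 -m creep '255 0 0 0 0 0 0;255 0 0 0 0 0 0;255 0 0 0 0 0 0;255 0 0 0 0 0 0;255 0 0 0 0 0 0'; python3 -m creep '255 0 0 0 0 0 0;255 0 0 0 0 0 0;255 0 0 0 0 0 0'
python3 - <<'E'
from h import *
snap("wrist","wrist9"); snap("side","side9"); crop("side9",165,100,405,325,3,"cs9")
E
```

```text
time_s: 20.4
eef_pos: [0.5867, 0.0043, 0.1043]
ee_rot: [0.001, -0.12, 0.993, -0.0]
force: [-4.9, -0.5, 18.4]
width: 0.004
time_s: 20.78
eef_pos: [0.5867, 0.0043, 0.1043]
ee_rot: [0.001, -0.12, 0.993, -0.0]
force: [-5.0, -0.0, 19.0]
width: 0.007
```

View pics/cs9.png

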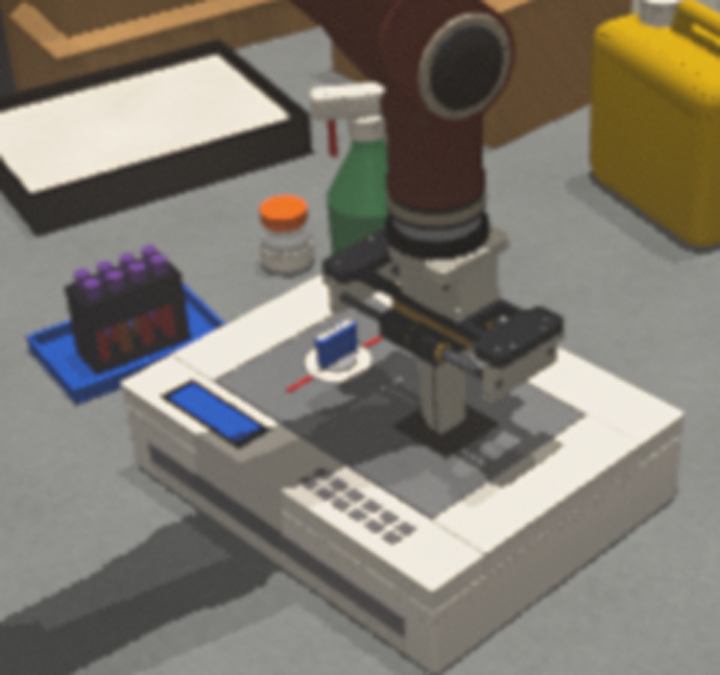

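View pics/wrist9.png

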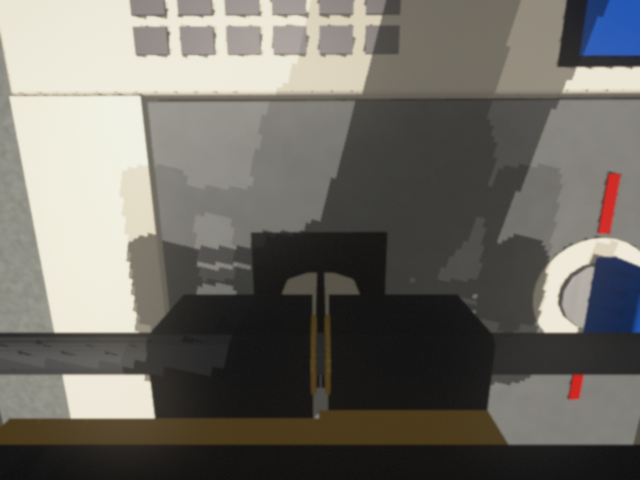

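```bash
python3 - <<'E'
from h import *
d=load("wrist9"); print([dep(d,*p)[2].round(4) for p in((200,150),(430,200),(270,130))],[dep(d,*p)[2].round(4) for p in((80,150),(280,80))])
from workcell import job
print(job.sign_off(), get_state()["force"])
E
```

```text
[np.float64(0.0885), np.float64(0.0882), np.float64(0.0887)] [np.float64(0.0881), np.float64(0.0885)]
the job is handed in; nothing more can be done
the job is handed in; nothing more can be done
```

The job is handed in, with the arm still holding the cover pressed down; the sign-off gives no verdict, so what follows rests on my own checks.

- **Rack:** I lifted it off the cover and set it down in the blue tray. The wrist camera put its centre within about 2 mm of the tray's centre. All the caps read the same height (0.091 m), so it stands upright and flat.
- **Fastener:** I gripped the wing and turned it clockwise by about 0.915 rad, then let go. A close-up from above showed the slot line on both red marks. The last side view still showed it along them.
- **Cover:** I pushed on the black pad with closed fingers. The fingers sank about 6 mm and then stopped while the force kept rising, and it held a steady 19 N or so for a second. Depth readings gave the cover at 0.088–0.089 m and the frame at 0.088 m, so it is flush.
- **Rest of the bench:** I touched none of the bystanders. The timer, spray bottle and jar looked unmoved in the pictures. The tip box, beaker and reagent bottle were not checked again after the first pictures.

**Disagreements:** Early readings of the wing's angle ran from 1.16 to 1.28 rad, so I used the close wrist view (1.155 rad), and the turn came out right. Two-view heights for the caps were about 5 mm below the depth readings (0.180 against 0.185 m), and the grasp height followed the depth readings.

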